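# Find the steel-cored specimen by weight and show it to the bench camera

## Robot

A 6-joint arm with a two-finger parallel gripper is mounted at the origin on the work surface. World frame = base frame: x ahead of the robot, y to its left, z up, the work surface at z = 0. Lengths are in m, angles in rad, forces in N, time in s.
With the tool pointing down it reaches from about 0.35 to 0.875 m from the base axis. Payload 4.2 kg.
Tool frame: the origin (TCP) lies midway between the tips of the shut fingers; the grasp point (between the pads) lies 19 mm behind it; z points along the fingers, y is the line along which they close (so a half turn about z gives the same grasp; the last joint's range is limited). The gripper opens to 87 mm and grips with 3 to 60 N. Pads are 19 mm wide; open, the fingers measure 117 mm over their backs; the gripper's body (75 mm by 190 mm) begins 51 mm behind the grasp point.
Start: joints at [-0.965, 0.385, 0.008, 0, -1.194, -0.259], TCP at [0.212, -0.588, 0.187] pointing down, gripper open.
Joint ranges: [-3.14, 3.14], [-1.21, 2.06], [-1.07, 1.41], [-3.16, 2.05], [-2.99, -0.16], [-3.1, 3.1]. Speed limits (rad/s): [2.79, 2.79, 3.14, 3.14, 3.14, 3.14].

## Interface

Orientations are given as a 3x3 rotation matrix whose columns are the frame's x, y, z axes.
In Python, from station import readout, imaging, sign_off gives the robot as it stands.
- The arm moves only by the tool servo_tool, never from a script. Its argument "increments" is text: rows parted by semicolons, each of 7 numbers parted by spaces: the opening, from 0 (shut) to 1 (fully open), then the shift along the tool's x, y, z in parts of the range, where 1.0 means 0.8 m, then the turn, a rotation vector about the tool's x, y, z in parts of the range, where 1.0 means 60 degrees. A call has 1 to 10 rows; each row is the pose to reach, as a shift and turn from the pose commanded when the call began, along the tool's axes at that moment; what a row does not reach only later rows make up. A row lasts 1/10 s, in which the tool goes at most 50 mm and 8.59 degrees, less where a joint would pass 70% of its speed; a pose out of reach is approached as far as the arm can. No shift or turn number may pass 1 either way. A call with a gripper value outside its range is refused whole. The fingers move at their own pace and stop on an object; "force" is the grip in N (left out, the last holds). Time passes only in rows, so rows that repeat a pose let the fingers close. It gives the time, the measured TCP pose, the force, the opening and the grip force at its end, in the units of the state.
- readout.sense(): the state, without advancing time (a new reading comes with each control period).
- imaging.capture(name): name is "side" or "top"; returns the picture (420x560x3 uint8, blue, green, red); there is no depth.
- imaging.camera_info(name): a dict with "vfov" (degrees; the focal length in pixels is half the picture's height over the tangent of half this angle, whatever the lens; pixels are square), "cx", "cy" (the principal point, pixels), "rvec" (rotation vector, rad) and "tvec" (3), from world to camera coordinates, as OpenCV has them. Camera axes: x right, y down, z forward; pixel columns grow to the right and rows downward; lengths in m; the calibration is good to about 2 mm. A picture is of the moment at which its call begins. camera_info takes no time and is no camera call.
- sign_off(): hands the job in; it is judged then, once.
The state is a dict: "clock": time; "joint_pos": joint angles; "joint_velocities": joint speeds; "tau": joint torques, N m; "ee_pos": TCP position; "eef_rot": TCP orientation; "ft_force": force on the tool from outside, world axes, zero at the start; "moment": the same for the moment, N m; "gripper_width": finger opening in m; "gripper_force": force on a finger pad.
Only numpy, scipy, OpenCV 4.12 (cv2) and the standard library are available. Lean on these libraries where they do the work, as an engineer would, in place of code of your own. Each camera call takes 0.05 s, during which the arm holds its last target. There are 200 camera calls.

## Task

The two specimen mounts in the snap rack look the same, but one is heavier because its core is steel. Pull them out of the rack and judge by lifting each in turn which one is heavier; leave the lighter one standing on the white tray, let go of, and finish holding the heavier one still and upright in the gripper, squarely in front of the bench camera's lens: about 50 mm of air between lens and mount, and the middle of the mount's height level with the middle of the lens. Keep the mounts upright throughout and leave the jar, the steel reference block and the loupe where they are; the program ends while the gripper is holding the heavier mount.

Things in the scene. Friction and masses are not known exactly. Their poses are not given: they have to be found in the camera images.
- mount_a: One of two look-alike mounts: brown resin cylinder, 36 mm diameter, 65 mm tall, steel disc on top, groove 5 to 15 mm above the flat foot. Origin: centre of the foot, z up. Sealed core of steel or aluminium; 0.15 to 0.5 kg each, differing by over 0.12 kg. Starts in either rack socket, foot 4 mm above the bench. Grip from above across the diameter, upper 30 mm, 25 to 45 N.
- mount_b: One of two look-alike mounts: brown resin cylinder, 36 mm diameter, 65 mm tall, steel disc on top, groove 5 to 15 mm above the flat foot. Origin: centre of the foot, z up. Sealed core of steel or aluminium; 0.15 to 0.5 kg each, differing by over 0.12 kg. Starts in either rack socket, foot 4 mm above the bench. Grip from above across the diameter, upper 30 mm, 25 to 45 N.
- rack: Fixed aluminium snap rack, block 75 (x) by 180 (y) by 24 mm high; origin: centre of underside, z up. Round sockets 38.5 mm wide, 20 mm deep at y = +50 and -50 mm. Two sprung balls in each, 10 mm above its floor, sit in the mount's groove: a straight upward pull of about 7 N plus the weight frees it; 20 mm up it is out. A mount stands 45 mm proud of the rack.
- tray: Fixed shallow white plastic tray, 110 mm (x) by 160 mm (y), rim 12 mm high, walls 4 mm, inner floor about 4 mm above the bench; origin at the centre of its underside, z up. There is room on it for both mounts, for example at y = +35 and -35 mm.
- camera: Fixed bench camera on a post: base plate 100 x 100 mm, white body and black lens barrel 45 mm thick, lying level with its axis 130 mm above the bench, top at 153 mm. Origin: centre of the base plate's underside, z up. It looks along its own -x, towards the robot; the lens face is 83 mm in front (-x) of the origin.
- lens (a point): Centre of the camera's front lens face, 130 mm above the bench; axes as camera (the lens looks along -x of this frame). The axis of the presented mount belongs about 68 mm along -x from this point (50 mm of air plus the mount's 18 mm radius).
- jar: Bystander: amber glass jar with white cap, 52 mm diameter, 75 mm tall; origin: centre of the underside.
- ref_block: Bystander: round steel hardness reference block, 60 mm diameter, 14 mm tall; origin: centre of the underside.
- loupe: Bystander: small black and silver loupe standing upright, 36 mm diameter, 36 mm tall; origin: centre of the underside.
Mind the look-alikes: they are no part of the job. What is shaped like the mount_a but turquoise is not meant. Leave any red look-alike of the mount_b alone.

How it is judged:
On the way, in this order (a step that is already met when the one before it is completed fails the run):
1. a mount has been pulled up clear of the rack (z of any of mount_a, mount_b in the frame of rack above 0.035 m), for 0.1 s.
2. the lighter mount stands upright on the tray, let go of (((x of mount_a in the frame of tray between -0.05 and 0.05 m and y of mount_a in the frame of tray between -0.075 and 0.075 m and z of mount_a in the frame of tray below 0.01 m and angle between mount_a's own z axis and vertical below 0.1 rad and contact force between each of the arm, the fingers and mount_a below 0.1 N and linear speed of mount_a below 0.02 m/s and contact force between mount_a and tray between 1 and 2.9 N) or (x of mount_b in the frame of tray between -0.05 and 0.05 m and y of mount_b in the frame of tray between -0.075 and 0.075 m and z of mount_b in the frame of tray below 0.01 m and angle between mount_b's own z axis and vertical below 0.1 rad and contact force between each of the arm, the fingers and mount_b below 0.1 N and linear speed of mount_b below 0.02 m/s and contact force between mount_b and tray between 1 and 2.9 N))), for 0.2 s.
At the end, for the whole second after the job is handed in: Lighter mount (weighs on the tray with under 2.9 N) upright on it (0.1 rad), at rest, untouched. Heavier mount held in the fingers, at rest, upright (0.15 rad), touching neither camera nor other mount; middle within 18 mm of the lens axis each way, 25 to 80 mm of air before the lens (((x of mount_b in the frame of tray between -0.05 and 0.05 m and y of mount_b in the frame of tray between -0.075 and 0.075 m and z of mount_b in the frame of tray below 0.01 m and angle between mount_b's own z axis and vertical below 0.1 rad and contact force between each of the arm, the fingers, mount_a and mount_b below 0.1 N and linear speed of each of mount_b, mount_a below 0.02 m/s and contact force between mount_b and tray between 1 and 2.9 N and x of mount_a in the frame of lens between -0.098 and -0.043 m and y of mount_a in the frame of lens between -0.018 and 0.018 m and z of mount_a in the frame of lens between -0.0505 and -0.0145 m and angle between mount_a's own z axis and vertical below 0.15 rad and contact force between the fingers and mount_a above 1 N and contact force between mount_a and camera below 0.1 N) or (x of mount_a in the frame of tray between -0.05 and 0.05 m and y of mount_a in the frame of tray between -0.075 and 0.075 m and z of mount_a in the frame of tray below 0.01 m and angle between mount_a's own z axis and vertical below 0.1 rad and contact force between each of the arm, the fingers, mount_b and mount_a below 0.1 N and linear speed of each of mount_a, mount_b below 0.02 m/s and contact force between mount_a and tray between 1 and 2.9 N and x of mount_b in the frame of lens between -0.098 and -0.043 m and y of mount_b in the frame of lens between -0.018 and 0.018 m and z of mount_b in the frame of lens between -0.0505 and -0.0145 m and angle between mount_b's own z axis and vertical below 0.15 rad and contact force between the fingers and mount_b above 1 N and contact force between mount_b and camera below 0.1 N))); the arm keeps its last pose, push and grip.
It fails at once if a mount is tipped over by more than 0.5 rad (angle between any of mount_a, mount_b's own z axis and vertical above 0.5 rad).
It fails at once if the jar, reference block or loupe is moved by more than 20 mm (distance of any of jar, ref_block, loupe from where it was at the start of the episode above 0.02 m).
It also fails if it takes over 72 s, if anything falls off the work surface, if the arm or the gripper's body presses on something with over 40 N, if the wrist force passes 120 N, or if a joint passes its speed limit or range.

## Working session

There is one attempt and no reset: what is moved stays moved. The work goes in short steps, Python scripts to look and compute and a tool call to move; the robot and the scene stay as the last step left them, time stands still between calls to the robot, and variables do not carry over. Pictures are saved under pics/ and viewed, at most 10 in all, crops included, and the job is handed in when it is done.

Besides the shell and the picture viewer there is one more tool, called after "Emit:" by a JSON object that holds its "api" and its "payload", one argument or row to a line. servo_tool: Moves the arm, as the interface text tells. Its arguments: {"type":"object","properties":{"increments":{"type":"string"},"force":{"type":"number"}},"required":["increments"]}

```bash
mkdir -p pics
python3 - <<'E'
from station import readout, imaging
import cv2
for n in("side","top"):
    cv2.imwrite(f"pics/{n}0.png",imaging.capture(n)); print(n,imaging.camera_info(n))
s=readout.sense(); print(s)
E
```

```text
side {'vfov': 51.5642079271692, 'cx': 279.39979409253925, 'cy': 206.04765096833492, 'rvec': array([ 0.62948925, -2.7424105 ,  1.0193274 ]), 'tvec': array([0.52323891, 0.24975688, 0.95513507])}
top {'vfov': 55.13289368030616, 'cx': 281.54290162610806, 'cy': 210.72745444796612, 'rvec': array([ 2.17854578, -2.16123705,  0.12000936]), 'tvec': array([-0.02879355,  0.58230789,  0.81464043])}
{'clock': 0.1, 'joint_pos': array([-9.65393109e-01,  3.85474385e-01,  6.77629966e-03, -4.36438719e-04,
       -1.19400316e+00, -2.58615905e-01]), 'joint_velocities': array([ 2.91932878e-04, -3.86761990e-04,  4.88261448e-03,  2.35127584e-03,
        3.94412552e-04, -6.25597495e-05]), 'tau': array([-3.46279312e-04, -3.91691101e+01,  1.87933302e+01,  4.23191518e+00,
        1.34543009e-02, -7.64612105e-05]), 'ee_pos': array([ 0.21224149, -0.58721684,  0.18557743]), 'eef_rot': array([[-9.40524149e-01, -3.39726010e-01, -7.50361912e-04],
       [-3.39726826e-01,  9.40522437e-01,  1.79728645e-03],
       [ 9.51472589e-05,  1.94530938e-03, -9.99998103e-01]]), 'ft_force': array([ 1.43349563, -1.18045287,  0.12354319]), 'moment': array([ 0.04000722, -0.0200779 , -0.01783693]), 'gripper_force': 0.0, 'gripper_width': 0.08701558708857368}
```

View pics/top0.png

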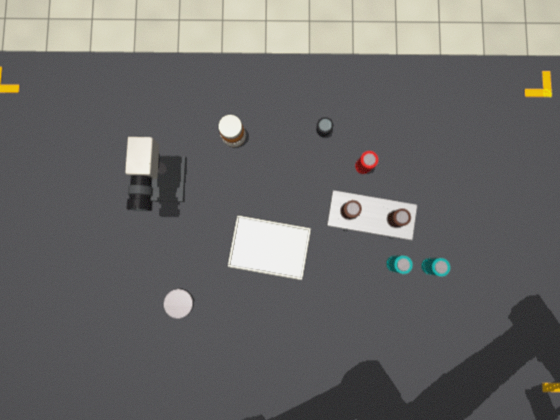

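View pics/side0.png

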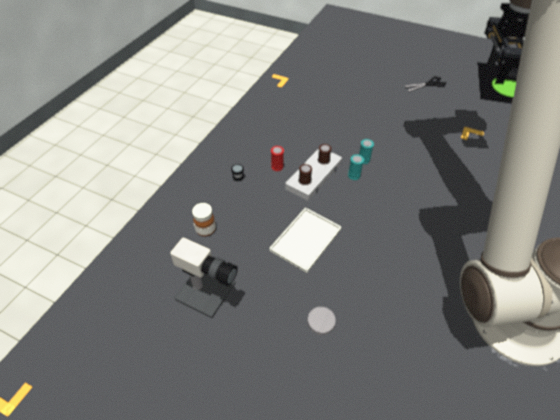

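The top view shows the rack at about (372,215) with mounts at (352,209) and (401,217). The tray is at (270,247) and the camera at (140,175), with its lens end at (139,209) pointing toward the robot. The jar is at (231,128), loupe (325,126), block (178,303), red look-alike (369,160), and turquoise ones at (403,264) and (440,267). The side view agrees.

```bash
cat > h.py <<'E'
import cv2,numpy as np
from station import readout, imaging
def cam(n):
    c=imaging.camera_info(n); R=cv2.Rodrigues(np.array(c['rvec']))[0]; f=210/np.tan(np.radians(c['vfov'])/2)
    return R,np.array(c['tvec']),f,c['cx'],c['cy']
def atz(n,uv,z):
    R,t,f,cx,cy=cam(n); C=-R.T@t; d=R.T@np.array([(uv[0]-cx)/f,(uv[1]-cy)/f,1]); return C+d*(z-C[2])/d[2]
def proj(n,p):
    R,t,f,cx,cy=cam(n); q=R@np.array(p)+t; return np.array([cx+f*q[0]/q[2],cy+f*q[1]/q[2]])
E
python3 - <<'E'
from h import *
t=cv2.imread('pics/top0.png'); s=cv2.imread('pics/side0.png')
Z=5
a=cv2.resize(t[180:250,320:425],None,fx=Z,fy=Z,interpolation=cv2.INTER_CUBIC)  #525x350
b=cv2.resize(t[130:220,115:165],None,fx=5,fy=5,interpolation=cv2.INTER_CUBIC) #250x450
c=cv2.resize(s[135:200,280:350],None,fx=4,fy=4,interpolation=cv2.INTER_CUBIC) #280x260
d=cv2.resize(s[235:315,165:245],None,fx=3,fy=3,interpolation=cv2.INTER_CUBIC) #240x240
m=np.zeros((600,790,3),np.uint8); m[:350,:525]=a; m[:450,530:780]=b; m[350:600,:280]=c[:250]; m[355:595,285:525]=d
cv2.imwrite('pics/m1.png',m)
for n,im,pts in(("top",t,0),):
  g=im.min(2)
  for nm,(x0,x1,y0,y1) in dict(tray=(220,320,205,290),rack=(322,425,185,245)).items():
    mk=np.zeros_like(g); mk[y0:y1,x0:x1]=(g[y0:y1,x0:x1]>130)
    cs,_=cv2.findContours(mk,0,2); k=max(cs,key=cv2.contourArea); r=cv2.minAreaRect(k); print(nm,r,[atz(n,p,.024 if nm=='rack' else .012)[:2].round(4) for p in cv2.boxPoints(r)], atz(n,r[0],.024 if nm=='rack' else .012)[:2])
print([proj('top',x) for x in([.5,0,0],[.5,.1,0],[.6,0,0])], -cam('top')[0].T@cam('top')[1], -cam('side')[0].T@cam('side')[1])
for p in((352,209),(401,217),(369,160),(403,264),(440,267)): print(p,atz('top',p,.069))
E
```

```text
tray ((268.9734802246094, 247.04885864257812), (76.46892547607422, 53.05361557006836), 10.12467098236084) [array([0.465 , 0.0909]), array([0.5762, 0.0734]), array([ 0.5486, -0.0881]), array([ 0.4381, -0.0684])] [0.50656837 0.00190554]
rack ((372.11700439453125, 214.734375), (86.76290893554688, 36.38353729248047), 9.727579116821289) [array([ 0.553 , -0.1189]), array([ 0.6297, -0.1323]), array([ 0.5997, -0.3141]), array([ 0.5235, -0.299 ])] [ 0.57628075 -0.21615394]
[array([269.96502179, 250.19907077]), array([223.54326269, 249.83925246]), array([270.45518125, 204.14554524])] [ 0.49378321 -0.01997191  0.87139534] [0.28856767 0.6200225  0.88359564]
(352, 209) [ 0.58313962 -0.16545873  0.069     ]
(401, 217) [ 0.56781101 -0.26367565  0.069     ]
(369, 160) [ 0.68377558 -0.2011719   0.069     ]
(403, 264) [ 0.47432504 -0.26544467  0.069     ]
(440, 267) [ 0.46898205 -0.33872913  0.069     ]
```

View pics/m1.png

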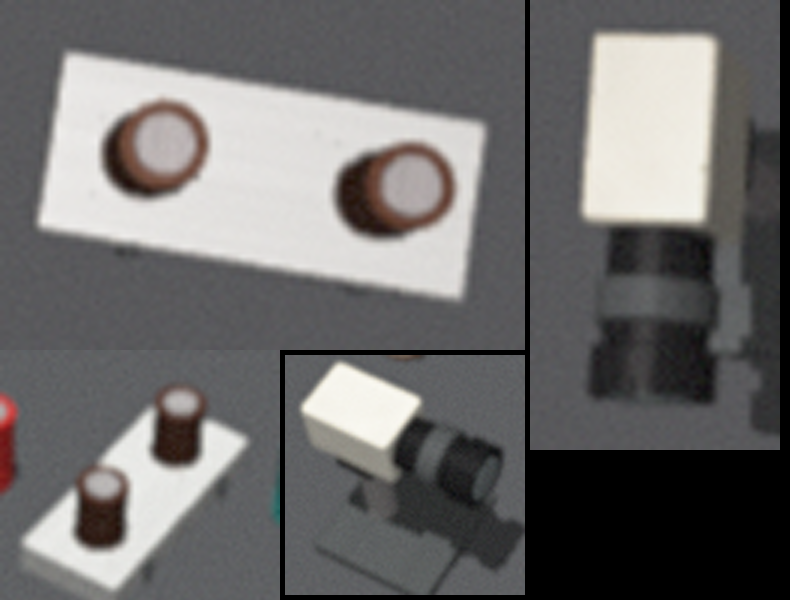

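The crops show clean disc centres at top px (353,208.8) and (402.4,216.8). The lens front face is centred near (139.2,210) in top and (232.3,276) in side.

Run:
```python
from h import *
from scipy.optimize import least_squares
def tri(a,b): return least_squares(lambda p:np.r_[proj('top',p)-a,proj('side',p)-b],[.5,0,.1])
r=tri([139.2,210],[232.3,276]);print('lens',r.x,r.fun, atz('top',[139.2,210],.13),atz('side',[232.3,276],.13))
for a,z in(((353,208.8),.069),((402.4,216.8),.069)): print(atz('top',a,z))
for c in ((305-0,0),): pass
for b in((103,487),(180,403)): u=(b[0]/4+280,(b[1]-350)/4+135); print('side disc',atz('side',u,.069))
c=lambda x,y:((x-530)/5+115,y/5+130)
def ang(p,q,z): d=(atz('top',c(*q),z)-atz('top',c(*p),z))[:2]; return np.degrees(np.arctan2(-d[1],-d[0]))
print('axis yaw',ang((596,36),(583,218),.153),ang((716,38),(708,222),.153),ang((661,240),(651,390),.13))
s=lambda x,y:((x-285)/3+165,(y-355)/3+235)
for p in((303,408),(340,363),(420,402),(385,445)):print('bodytop',atz('side',s(*p),.153))
for p in((596,36),(716,38),(583,218),(708,222)):print('bodytop t',atz('top',c(*p),.153))
```

```text
lens [0.57136164 0.24072859 0.12677966] [ 0.03019119  0.10006817 -0.11039088 -0.02740109] [0.57121177 0.23966516 0.13      ] [0.56992758 0.24230111 0.13      ]
[ 0.58356056 -0.16747396  0.069     ]
[ 0.56823693 -0.26649846  0.069     ]
side disc [ 0.58076096 -0.16088003  0.069     ]
side disc [ 0.56568658 -0.26116874  0.069     ]
axis yaw -1.255755335820349 -0.056241033954015876 -1.2250770034418912
bodytop [0.70012404 0.26046841 0.153     ]
bodytop [0.69894904 0.21794216 0.153     ]
bodytop [0.63179258 0.22171402 0.153     ]
bodytop [0.63439721 0.26128418 0.153     ]
bodytop t [0.70236782 0.25764876 0.153     ]
bodytop t [0.70202871 0.21385424 0.153     ]
bodytop t [0.63482259 0.25912939 0.153     ]
bodytop t [0.63375153 0.21392126 0.153     ]
```

The rows are not in the units I measure in: shifts go in shares of 0.8 m and turns go in shares of 60 degrees. I convert before sending: -41 cm / 80 = -0.5125, -37.4 cm / 80 = -0.4675, 18.5 degrees / 60 = 0.3083.

Emit:
{"api": "servo_tool", "payload": {
  "increments": "1 -0.0275 0.0113 0 0 0 0.0167; 1 -0.0825 0.0338 0 0 0 0.05; 1 -0.1375 0.0563 0 0 0 0.0833; 1 -0.1925 0.0788 0 0 0 0.1167; 1 -0.2475 0.1013 0 0 0 0.15; 1 -0.3025 0.1238 0 0 0 0.1833; 1 -0.3575 0.1463 0 0 0 0.2167; 1 -0.4125 0.1688 0.0125 0 0 0.25; 1 -0.4675 0.1913 0.025 0 0 0.2833; 1 -0.5125 0.21 0.0375 0 0 0.3083",
  "force": 35
}}

```text
clock: 1.1
ee_pos: [0.5423, -0.2883, 0.1558]
eef_rot: [[-1.0, -0.024, -0.0], [-0.024, 1.0, 0.0], [0.0, 0.0, -1.0]]
ft_force: [-0.3, -0.7, 0.1]
gripper_width: 0.0872
gripper_force: 0.0
```

Converted, -3.3 cm / 80 = -0.0413, 2.5 cm / 80 = 0.0313, 1.4 degrees / 60 = 0.0233.

Emit:
{"api": "servo_tool", "payload": {
  "increments": "1 -0.025 0.01 0.0125 0 0 0.0117; 1 -0.0413 0.0163 0.025 0 0 0.0233; 1 -0.0413 0.0163 0.0288 0 0 0.0233; 1 -0.0413 0.0163 0.0313 0 0 0.0233; 1 -0.0413 0.0163 0.0313 0 0 0.0233"
}}

```text
clock: 1.6
ee_pos: [0.5726, -0.2775, 0.1315]
eef_rot: [[-1.0, 0.002, -0.001], [0.002, 1.0, 0.0], [0.001, 0.0, -1.0]]
ft_force: [0.8, -0.6, -0.4]
gripper_width: 0.0871
gripper_force: 0.0
```

```bash
cat > st.py <<'E'
from h import *
import sys
F=[];Zs=[]
for i in range(int(sys.argv[1]) if len(sys.argv)>1 else 1):
    if i: imaging.capture('top')
    s=readout.sense(); F.append(s['ft_force'])
F=np.array(F); np.set_printoptions(precision=4,suppress=True)
print(s['clock'],s['ee_pos'],'rot',s['eef_rot'].round(3).tolist(),'F',F.mean(0),'sd',F.std(0),'M',s['moment'],'tau',s['tau'],'w',s['gripper_width'],s['gripper_force'])
E
python3 st.py 8; python3 -c "
from h import *
im=imaging.capture('top');cv2.imwrite('pics/t2.png',cv2.resize(im[150:260,310:450],None,fx=5,fy=5,interpolation=2))"
```

```text
1.95 [ 0.5735 -0.2769  0.132 ] rot [[-1.0, 0.001, 0.001], [0.001, 1.0, -0.0], [-0.001, -0.0, -1.0]] F [ 0.0455 -0.0651  0.0188] sd [0.5512 0.3896 0.6481] M [ 0.0018 -0.0252 -0.0252] tau [ -0.0543 -41.0404  17.7789   3.9955  -0.0679   0.0004] w 0.08686290407076228 0.0
```

View pics/t2.png

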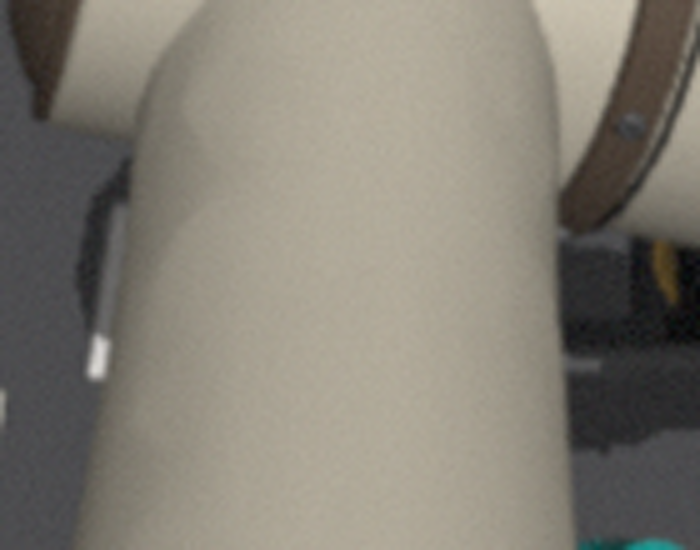

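The top view shows only the arm covering the rack. I'll use the side view after aligning partway down.

Converted, 3.5 cm / 80 = 0.0438, 1.1 cm / 80 = 0.0138.

Emit:
{"api": "servo_tool", "payload": {
  "increments": "1 0.0038 0.0075 0.0125 0 0 0; 1 0.0063 0.0138 0.025 0 0 0; 1 0.0063 0.0138 0.0375 0 0 0; 1 0.0063 0.0138 0.0438 0 0 0; 1 0.0063 0.0138 0.0438 0 0 0; 1 0.0063 0.0138 0.0438 0 0 0"
}}

```text
clock: 2.6
ee_pos: [0.5688, -0.2658, 0.0964]
eef_rot: [[-1.0, 0.0, -0.0], [0.0, 1.0, -0.0], [0.0, -0.0, -1.0]]
ft_force: [0.9, -1.0, 0.3]
gripper_width: 0.0869
gripper_force: 0.0
```

```bash
python3 st.py; python3 -c "
from h import *
im=imaging.capture('side');cv2.imwrite('pics/s2.png',cv2.resize(im[90:210,260:400],None,fx=5,fy=5,interpolation=2))"
```

```text
2.6 [ 0.5688 -0.2658  0.0964] rot [[-1.0, 0.0, -0.0], [0.0, 1.0, -0.0], [0.0, -0.0, -1.0]] F [ 0.9261 -0.9648  0.3026] sd [0. 0. 0.] M [-0.0275 -0.0133  0.0694] tau [  0.0386 -40.5729  16.6241   3.7348  -0.0783  -0.0005] w 0.08688956658100296 0.0
```

View pics/s2.png

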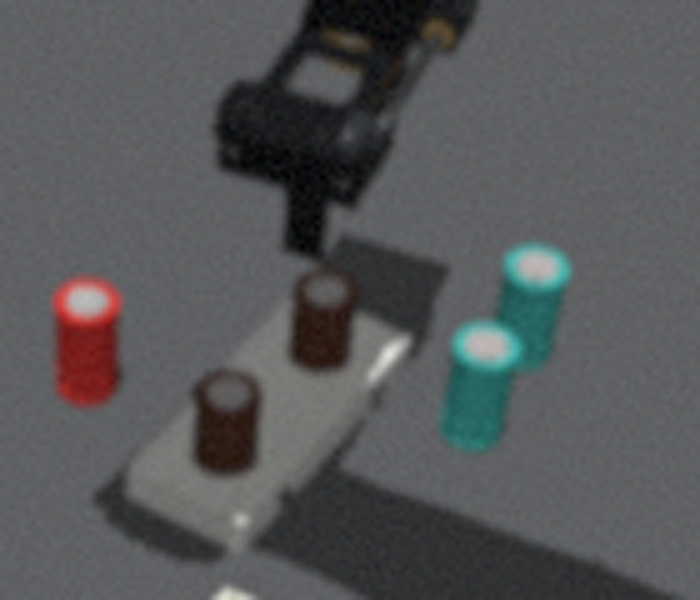

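```bash
python3 -c "
from h import *
for y in(.0435,.0585,-.0435,-.0585):
  for x in (-.0095,.0095): print(y,x,((proj('side',[.5688+x,-.2658+y,.0964])-[260,90])*5).round(0))
print(((proj('side',[.568,-.266,.069])-[260,90])*5).round(0),((proj('side',[.5835,-.167,.069])-[260,90])*5).round(0))
"
```

```text
0.0435 -0.0095 [314. 300.]
0.0435 0.0095 [281. 290.]
0.0585 -0.0095 [303. 317.]
0.0585 0.0095 [270. 306.]
-0.0435 -0.0095 [372. 206.]
-0.0435 0.0095 [340. 197.]
-0.0585 -0.0095 [381. 191.]
-0.0585 0.0095 [350. 181.]
[324. 285.] [229. 387.]
```

The side view puts the gripper over mount B, with no obstruction. The disc at crop (327,290) agrees with the prediction of (324,285). I'll descend and grip.

Converted, 6.4 cm / 80 = 0.08, 6 cm / 80 = 0.075.

Emit:
{"api": "servo_tool", "payload": {
  "increments": "1 0.0013 0 0.0125 0 0 0; 1 0.0013 0 0.0313 0 0 0; 1 0.0013 0 0.05 0 0 0; 1 0.0013 0 0.065 0 0 0; 1 0.0013 0 0.075 0 0 0; 1 0.0013 0 0.08 0 0 0; 1 0.0013 0 0.08 0 0 0; 1 0.0013 0 0.08 0 0 0"
}}

```text
clock: 3.45
ee_pos: [0.5681, -0.2658, 0.033]
eef_rot: [[-1.0, 0.0, 0.001], [0.0, 1.0, -0.0], [-0.001, -0.0, -1.0]]
ft_force: [0.5, -0.1, 0.2]
gripper_width: 0.0872
gripper_force: 0.0
```

Emit:
{"api": "servo_tool", "payload": {
  "increments": "0.3 0 0 0 0 0 0; 0.3 0 0 0 0 0 0; 0.3 0 0 0 0 0 0; 0.3 0 0 0 0 0 0; 0.3 0 0 0 0 0 0; 0.3 0 0 0 0 0 0; 0.3 0 0 0 0 0 0; 0.3 0 0 0 0 0 0",
  "force": 35
}}

```text
clock: 4.25
ee_pos: [0.5681, -0.2656, 0.0332]
eef_rot: [[-1.0, 0.0, 0.001], [0.0, 1.0, -0.0], [-0.001, -0.0, -1.0]]
ft_force: [-0.3, 0.2, 6.6]
gripper_width: 0.0317
gripper_force: 5.5
```

```bash
python3 st.py
```

```text
4.25 [ 0.5681 -0.2656  0.0332] rot [[-1.0, 0.0, 0.001], [0.0, 1.0, -0.0], [-0.001, -0.0, -1.0]] F [-0.3372  0.2357  6.612 ] sd [0. 0. 0.] M [ 0.2274  0.1402 -0.0297] tau [ -0.2021 -37.7088  13.1783   2.6071   0.1581   0.0112] w 0.031719016687168027 5.4790597984333544
```

Emit:
{"api": "servo_tool", "payload": {
  "increments": "0.1 0 0 0 0 0 0; 0 0 0 0 0 0 0; 0 0 0 0 0 0 0; 0 0 0 0 0 0 0; 0 0 0 0 0 0 0"
}}

```text
clock: 4.75
ee_pos: [0.5707, -0.2642, 0.037]
eef_rot: [[-1.0, -0.002, 0.007], [-0.002, 1.0, -0.001], [-0.007, -0.001, -1.0]]
ft_force: [-1.1, 9.4, 17.9]
gripper_width: 0.0018
gripper_force: 8.1
```

```bash
python3 st.py; python3 -c "
from h import *
im=imaging.capture('side');cv2.imwrite('pics/s3.png',cv2.resize(im[90:210,260:400],None,fx=5,fy=5,interpolation=2))"
```

```text
4.75 [ 0.5707 -0.2642  0.037 ] rot [[-1.0, -0.002, 0.007], [-0.002, 1.0, -0.001], [-0.007, -0.001, -1.0]] F [-1.0747  9.3615 17.9147] sd [0. 0. 0.] M [3.1377 0.5673 0.0249] tau [ -4.4469 -33.1959  11.8696   3.831    0.8566   0.0004] w 0.0018033409773690813 8.111224500462413
```

View pics/s3.png

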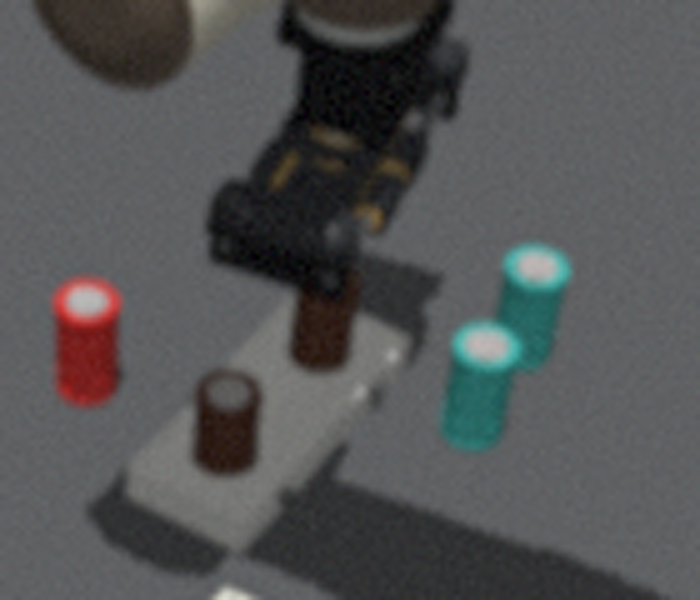

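The side view shows the gripper shut above mount B. It has not gripped: the mount is still upright in the rack and the fingers ended up at or over its top. I'll project the geometry to see why.

```bash
python3 -c "
from h import *
q=lambda p:((proj('side',p)-[260,90])*5).round(0)
c=np.array([.5707,-.2642,.037])
for z in(0,.019,.07):
  for y in(-.095,0,.095):
    print(z,y,[q(c+[x,y,z]) for x in(-.0375,-.0095,.0095,.0375)])
print('alt body along x',[q(c+[x,y,.07]) for x in(-.095,.095) for y in(-.0375,.0375)])
print('mount foot,top edges',q([.568,-.266,.024]),q([.568,-.266,.069]))
"
```

```text
0 -0.095 [array([433., 248.]), array([389., 235.]), array([359., 226.]), array([315., 212.])]
0 0 [array([375., 348.]), array([329., 333.]), array([299., 323.]), array([254., 308.])]
0 0.095 [array([313., 456.]), array([265., 440.]), array([233., 429.]), array([186., 413.])]
0.019 -0.095 [array([437., 223.]), array([392., 210.]), array([362., 201.]), array([318., 187.])]
0.019 0 [array([379., 323.]), array([332., 308.]), array([301., 298.]), array([256., 283.])]
0.019 0.095 [array([315., 431.]), array([267., 415.]), array([235., 404.]), array([187., 388.])]
0.07 -0.095 [array([448., 154.]), array([402., 140.]), array([371., 131.]), array([325., 118.])]
0.07 0 [array([389., 253.]), array([341., 238.]), array([308., 228.]), array([261., 213.])]
0.07 0.095 [array([324., 362.]), array([273., 345.]), array([240., 334.]), array([191., 318.])]
alt body along x [array([512., 243.]), array([466., 327.]), array([194., 146.]), array([138., 223.])]
mount foot,top edges [318. 344.] [324. 285.]
```

The readings fit together: the real fingertips sit about 31 mm higher than the reported TCP, both in the image and at contact with the mount top (z=0.069). I'll rise, open, and re-grip about 29 mm lower.

Converted, -5 cm / 80 = -0.0625, -4 cm / 80 = -0.05.

Emit:
{"api": "servo_tool", "payload": {
  "increments": "0 0 0 -0.0125 0 0 0; 0 0 0 -0.0313 0 0 0; 0.5 0 0 -0.05 0 0 0; 1 0 0 -0.0625 0 0 0; 1 0 0 -0.0625 0 0 0; 1 0 0 -0.0625 0 0 0; 1 0 0 -0.0625 0 0 0; 1 0 0 -0.0625 0 0 0; 1 0 0 -0.0625 0 0 0"
}}

```text
clock: 5.7
ee_pos: [0.5673, -0.2656, 0.0819]
eef_rot: [[-1.0, 0.001, -0.001], [0.001, 1.0, 0.0], [0.001, 0.0, -1.0]]
ft_force: [0.2, 0.3, -0.1]
gripper_width: 0.0483
gripper_force: 0.0
```

```bash
python3 st.py; python3 -c "
from h import *
im=imaging.capture('side');cv2.imwrite('pics/s4.png',cv2.resize(im[90:210,260:400],None,fx=5,fy=5,interpolation=2))"
```

```text
5.7 [ 0.5673 -0.2656  0.0819] rot [[-1.0, 0.001, -0.001], [0.001, 1.0, 0.0], [0.001, 0.0, -1.0]] F [ 0.2197  0.2519 -0.089 ] sd [0. 0. 0.] M [-0.0407 -0.0276 -0.0446] tau [ -0.01   -41.2674  16.5294   3.7137  -0.0726  -0.0001] w 0.048311951243157764 0.0
```

View pics/s4.png

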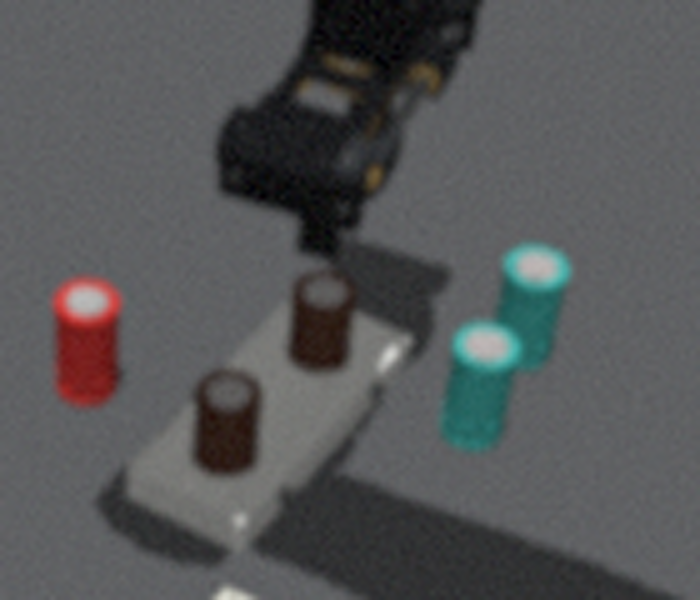

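The mount is still seated and upright, and the tips at about (320,250) are again roughly 31 mm above the reported TCP. Now opening fully and going down to a reported z of about 0.005.

Converted, 5 cm / 80 = 0.0625, 4 cm / 80 = 0.05.

Emit:
{"api": "servo_tool", "payload": {
  "increments": "1 0 0 0 0 0 0; 1 0 0 0 0 0 0; 1 0 0 0 0 0 0; 1 0 0 0.0125 0 0 0; 1 0 0 0.025 0 0 0; 1 0 0 0.0375 0 0 0; 1 0 0 0.05 0 0 0; 1 0 0 0.0625 0 0 0; 1 0 0 0.0625 0 0 0; 1 0 0 0.0625 0 0 0"
}}

```text
clock: 6.75
ee_pos: [0.5676, -0.2657, 0.0322]
eef_rot: [[-1.0, 0.0, -0.001], [0.0, 1.0, -0.0], [0.001, -0.0, -1.0]]
ft_force: [0.5, 0.2, -0.2]
gripper_width: 0.087
gripper_force: 0.0
```

Converted, 2.7 cm / 80 = 0.0338, 2 cm / 80 = 0.025.

Emit:
{"api": "servo_tool", "payload": {
  "increments": "1 0 0 0.0125 0 0 0; 1 0 0 0.025 0 0 0; 1 0 0 0.0338 0 0 0; 1 0 0 0.0338 0 0 0; 1 0 0 0.0338 0 0 0"
}}

```text
clock: 7.25
ee_pos: [0.5675, -0.2657, 0.0052]
eef_rot: [[-1.0, 0.0, -0.001], [0.0, 1.0, -0.0], [0.001, -0.0, -1.0]]
ft_force: [-0.4, -0.4, 0.0]
gripper_width: 0.0871
gripper_force: 0.0
```

Emit:
{"api": "servo_tool", "payload": {
  "increments": "0.3 0 0 0 0 0 0; 0.3 0 0 0 0 0 0; 0.3 0 0 0 0 0 0; 0.3 0 0 0 0 0 0; 0.3 0 0 0 0 0 0; 0.3 0 0 0 0 0 0; 0.3 0 0 0 0 0 0; 0.3 0 0 0 0 0 0; 0.3 0 0 0 0 0 0",
  "force": 35
}}

```text
clock: 8.15
ee_pos: [0.5676, -0.2653, 0.0056]
eef_rot: [[-1.0, 0.0, -0.0], [0.0, 1.0, 0.0], [0.0, 0.0, -1.0]]
ft_force: [-0.2, 1.8, 1.3]
gripper_width: 0.0352
gripper_force: 34.9
```

Gripped (35 mm, 35 N). Pulling straight up.

Converted, -7 cm / 80 = -0.0875, -6.5 cm / 80 = -0.0813.

Emit:
{"api": "servo_tool", "payload": {
  "increments": "0.3 0 0 -0.0038 0 0 0; 0.3 0 0 -0.01 0 0 0; 0.3 0 0 -0.0188 0 0 0; 0.3 0 0 -0.0313 0 0 0; 0.3 0 0 -0.05 0 0 0; 0.3 0 0 -0.0688 0 0 0; 0.3 0 0 -0.0813 0 0 0; 0.3 0 0 -0.0875 0 0 0; 0.3 0 0 -0.0875 0 0 0; 0.3 0 0 -0.0875 0 0 0"
}}

```text
clock: 9.15
ee_pos: [0.5671, -0.2654, 0.0752]
eef_rot: [[-1.0, 0.001, -0.001], [0.001, 1.0, 0.001], [0.001, 0.001, -1.0]]
ft_force: [-0.5, -0.6, -5.1]
gripper_width: 0.0352
gripper_force: 34.8
```

```bash
python3 st.py 15; python3 -c "
from h import *
im=imaging.capture('side');cv2.imwrite('pics/s5.png',cv2.resize(im[90:210,260:400],None,fx=5,fy=5,interpolation=2))"
```

```text
9.85 [ 0.5676 -0.2656  0.0756] rot [[-1.0, 0.001, 0.0], [0.001, 1.0, 0.0], [-0.0, 0.0, -1.0]] F [ 0.0064 -0.0399 -4.3105] sd [0.4344 0.4116 0.5023] M [-0.0482  0.0346 -0.0168] tau [  0.0015 -44.067   17.9196   4.255   -0.0617  -0.0004] w 0.03552072619208995 34.8459066328536
```

View pics/s5.png

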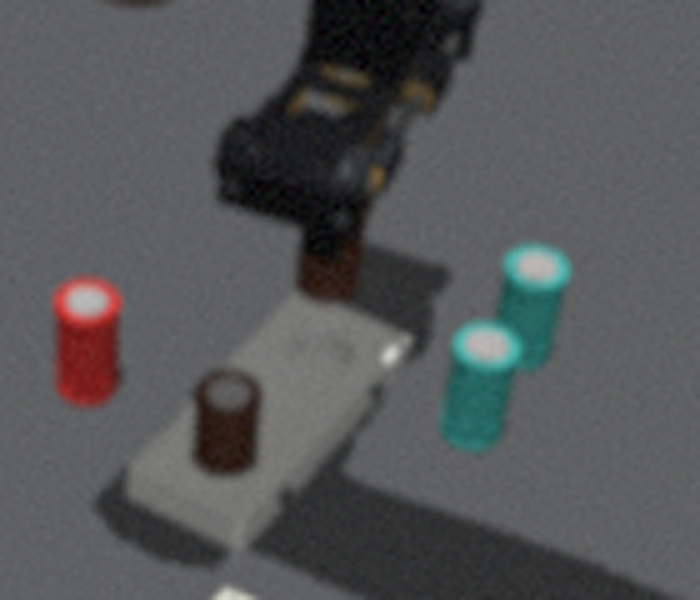

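Mount B is out of the rack and weighs 4.31 N (≈0.44 kg), so it must be the heavier one, since the lighter is under 2.9 N. I'll park it at the tray's far (+y) end and then fetch the other.

Converted, 30.6 cm / 80 = 0.3825, 28.5 cm / 80 = 0.3563.

Emit:
{"api": "servo_tool", "payload": {
  "increments": "0.3 0 0 -0.0188 0 0 0; 0.3 0.0038 0.0188 -0.0438 0 0 0; 0.3 0.01 0.0563 -0.05 0 0 0; 0.3 0.0188 0.1063 -0.05 0 0 0; 0.3 0.0275 0.1563 -0.05 0 0 0; 0.3 0.035 0.2063 -0.05 0 0 0; 0.3 0.0438 0.2563 -0.05 0 0 0; 0.3 0.0525 0.3063 -0.05 0 0 0; 0.3 0.0613 0.3563 -0.0375 0 0 0; 0.3 0.0663 0.3825 -0.025 0 0 0"
}}

```text
clock: 10.9
ee_pos: [0.5148, 0.0432, 0.0962]
eef_rot: [[-1.0, -0.002, 0.002], [-0.002, 1.0, 0.001], [-0.002, 0.001, -1.0]]
ft_force: [0.9, -2.1, -3.7]
gripper_width: 0.0353
gripper_force: 34.8
```

Converted, 7.5 cm / 80 = 0.0938, 7 cm / 80 = 0.0875.

Emit:
{"api": "servo_tool", "payload": {
  "increments": "0.3 0.0013 0.0063 0.0063 0 0 0; 0.3 0.0013 0.0063 0.025 0 0 0; 0.3 0.0013 0.0063 0.05 0 0 0; 0.3 0.0013 0.0063 0.075 0 0 0; 0.3 0.0013 0.0063 0.0875 0 0 0; 0.3 0.0013 0.0063 0.0938 0 0 0; 0.3 0.0013 0.0063 0.0938 0 0 0; 0.3 0.0013 0.0063 0.0938 0 0 0"
}}

```text
clock: 11.7
ee_pos: [0.5147, 0.0454, 0.0213]
eef_rot: [[-1.0, 0.0, 0.002], [0.0, 1.0, 0.0], [-0.002, 0.0, -1.0]]
ft_force: [0.7, -0.1, -4.3]
gripper_width: 0.0351
gripper_force: 34.8
```

Converted, 1.4 cm / 80 = 0.0175, 1.3 cm / 80 = 0.0163.

Emit:
{"api": "servo_tool", "payload": {
  "increments": "0.3 0 0 0.0063 0 0 0; 0.3 0 0 0.0125 0 0 0; 0.3 0 0 0.0163 0 0 0; 0.3 0 0 0.0175 0 0 0; 0.3 0 0 0.0175 0 0 0; 0.3 0 0 0.0175 0 0 0"
}}

```text
clock: 12.3
ee_pos: [0.5139, 0.0455, 0.0066]
eef_rot: [[-1.0, 0.0, 0.0], [0.0, 1.0, -0.0], [-0.0, -0.0, -1.0]]
ft_force: [0.4, -0.5, -3.5]
gripper_width: 0.0351
gripper_force: 34.8
```

```bash
python3 st.py 8
```

```text
12.65 [0.5138 0.0454 0.0066] rot [[-1.0, 0.0, 0.0], [0.0, 1.0, 0.0], [-0.0, 0.0, -1.0]] F [-0.0337 -0.1802 -4.5289] sd [0.3499 0.6976 0.4846] M [-0.0536 -0.0429  0.0489] tau [  0.0014 -36.3687  13.7048   3.2392  -0.0782  -0.0004] w 0.03576437003630456 34.848746325133106
```

Converted, 0.1 cm / 80 = 0.0013, 0.05 cm / 80 = 0.0006.

Emit:
{"api": "servo_tool", "payload": {
  "increments": "0.3 0 0 0.0006 0 0 0; 0.3 0 0 0.0013 0 0 0; 0.3 0 0 0.0013 0 0 0; 0.3 0 0 0.0013 0 0 0"
}}

```text
clock: 13.05
ee_pos: [0.5139, 0.0454, 0.0057]
eef_rot: [[-1.0, 0.0, 0.0], [0.0, 1.0, 0.0], [-0.0, 0.0, -1.0]]
ft_force: [-0.4, -0.6, -2.5]
gripper_width: 0.0352
gripper_force: 34.9
```

```bash
python3 st.py 6
```

```text
13.3 [0.5139 0.0454 0.0057] rot [[-1.0, 0.0, 0.0], [0.0, 1.0, 0.0], [-0.0, 0.0, -1.0]] F [-0.233   0.3932 -2.8075] sd [0.4229 0.7216 0.191 ] M [ 0.0108  0.0451 -0.0023] tau [ -0.0785 -35.5793  13.2939   3.101   -0.0286   0.002 ] w 0.035224984383724074 34.85676451673328
```

Contact felt, so releasing, rising and going to mount A.

Converted, -8.5 cm / 80 = -0.1063, -8 cm / 80 = -0.1.

Emit:
{"api": "servo_tool", "payload": {
  "increments": "0.6 0 0 0 0 0 0; 0.8 0 0 0 0 0 0; 1 0 0 0 0 0 0; 1 0 0 -0.0063 0 0 0; 1 0 0 -0.025 0 0 0; 1 0 0 -0.05 0 0 0; 1 0 0 -0.075 0 0 0; 1 0 0 -0.1 0 0 0; 1 0 0 -0.1063 0 0 0; 1 0 0 -0.1063 0 0 0"
}}

```text
clock: 14.3
ee_pos: [0.5143, 0.0456, 0.0914]
eef_rot: [[-1.0, 0.001, 0.002], [0.001, 1.0, 0.001], [-0.002, 0.001, -1.0]]
ft_force: [0.1, -0.5, 0.1]
gripper_width: 0.0873
gripper_force: 0.0
```

Converted, -21.1 cm / 80 = -0.2638, -20.8 cm / 80 = -0.26.

Emit:
{"api": "servo_tool", "payload": {
  "increments": "1 -0.01 -0.0313 0 0 0 0; 1 -0.025 -0.0813 0 0 0 0; 1 -0.0425 -0.1313 0 0 0 0; 1 -0.0588 -0.1813 0 0 0 0; 1 -0.075 -0.2313 0 0 0 0; 1 -0.0863 -0.26 0 0 0 0; 1 -0.0863 -0.2638 0 0 0 0; 1 -0.0863 -0.2638 0 0 0 0; 1 -0.0863 -0.2638 0.0063 0 0 0; 1 -0.0863 -0.2638 0.0125 0 0 0"
}}

```text
clock: 15.3
ee_pos: [0.5822, -0.1645, 0.08]
eef_rot: [[-1.0, -0.001, -0.0], [-0.001, 1.0, 0.0], [0.0, 0.0, -1.0]]
ft_force: [1.2, -0.1, -0.6]
gripper_width: 0.0871
gripper_force: 0.0
```

```bash
python3 st.py 1; python3 -c "
from h import *
im=imaging.capture('side')
a=cv2.resize(im[100:300,200:400],None,fx=2.9,fy=2.9,interpolation=2)
cv2.imwrite('pics/s6.png',a)"
```

```text
15.3 [ 0.5822 -0.1645  0.08  ] rot [[-1.0, -0.001, -0.0], [-0.001, 1.0, 0.0], [0.0, 0.0, -1.0]] F [ 1.2239 -0.1029 -0.5933] sd [0. 0. 0.] M [-0.0681 -0.0075 -0.0247] tau [ -0.267  -39.674   16.43     3.6691  -0.1459  -0.0012] w 0.08709373152345423 0.0
```

View pics/s6.png

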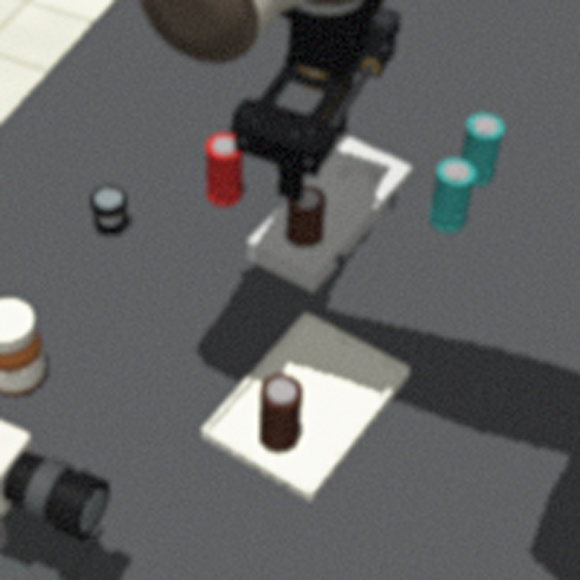

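Mount B stands upright on the tray at crop (281,412), and the open gripper is right over mount A at (305,215). Descending to grip A.

Converted, 7.5 cm / 80 = 0.0938, 7.3 cm / 80 = 0.0913.

Emit:
{"api": "servo_tool", "payload": {
  "increments": "1 -0.0013 -0.0013 0.0125 0 0 0; 1 -0.0013 -0.0013 0.0313 0 0 0; 1 -0.0013 -0.0013 0.05 0 0 0; 1 -0.0013 -0.0013 0.0688 0 0 0; 1 -0.0013 -0.0013 0.0825 0 0 0; 1 -0.0013 -0.0013 0.0913 0 0 0; 1 -0.0013 -0.0013 0.0938 0 0 0; 1 -0.0013 -0.0013 0.0938 0 0 0; 1 -0.0013 -0.0013 0.0938 0 0 0"
}}

```text
clock: 16.25
ee_pos: [0.5842, -0.1667, 0.0062]
eef_rot: [[-1.0, 0.0, 0.001], [0.0, 1.0, -0.0], [-0.001, -0.0, -1.0]]
ft_force: [-0.9, 0.3, -0.3]
gripper_width: 0.0869
gripper_force: 0.0
```

Emit:
{"api": "servo_tool", "payload": {
  "increments": "0.3 0 0 0 0 0 0; 0.3 0 0 0 0 0 0; 0.3 0 0 0 0 0 0; 0.3 0 0 0 0 0 0; 0.3 0 0 0 0 0 0; 0.3 0 0 0 0 0 0; 0.3 0 0 0 0 0 0; 0.3 0 0 0 0 0 0; 0.3 0 0 0 0 0 0",
  "force": 35
}}

```text
clock: 17.15
ee_pos: [0.5837, -0.1666, 0.0055]
eef_rot: [[-1.0, 0.0, -0.0], [0.0, 1.0, 0.0], [0.0, 0.0, -1.0]]
ft_force: [0.5, 0.5, 0.5]
gripper_width: 0.0353
gripper_force: 35.1
```

Converted, -7 cm / 80 = -0.0875, -6.5 cm / 80 = -0.0813.

Emit:
{"api": "servo_tool", "payload": {
  "increments": "0.3 0 0 -0.0038 0 0 0; 0.3 0 0 -0.01 0 0 0; 0.3 0 0 -0.0188 0 0 0; 0.3 0 0 -0.0313 0 0 0; 0.3 0 0 -0.05 0 0 0; 0.3 0 0 -0.0688 0 0 0; 0.3 0 0 -0.0813 0 0 0; 0.3 0 0 -0.0875 0 0 0; 0.3 0 0 -0.0875 0 0 0; 0.3 0 0 -0.0875 0 0 0"
}}

```text
clock: 18.15
ee_pos: [0.5832, -0.1666, 0.0753]
eef_rot: [[-1.0, 0.001, -0.001], [0.001, 1.0, 0.0], [0.001, 0.0, -1.0]]
ft_force: [-0.1, 0.9, -1.4]
gripper_width: 0.0349
gripper_force: 35.1
```

```bash
python3 st.py 15
```

```text
18.85 [ 0.5837 -0.1666  0.0756] rot [[-1.0, 0.001, 0.0], [0.001, 1.0, 0.0], [-0.0, 0.0, -1.0]] F [ 0.2073  0.0787 -2.0855] sd [0.4345 0.4392 0.688 ] M [-0.0357 -0.0338  0.0574] tau [  0.     -40.8775  16.8152   3.8737  -0.0728  -0.0004] w 0.0349524030851558 35.058229446876794
```

Mount A weighs about 2.1 N, so it's the lighter one. It goes on the tray at (0.499, -0.042).

Converted, 12.5 cm / 80 = 0.1563, 8.5 cm / 80 = 0.1063.

Emit:
{"api": "servo_tool", "payload": {
  "increments": "0.3 0.0125 0.0188 0 0 0 0; 0.3 0.0375 0.0563 0 0 0 0; 0.3 0.065 0.0963 0 0 0 0; 0.3 0.0913 0.135 0 0 0 0; 0.3 0.1063 0.1563 0.0063 0 0 0; 0.3 0.1063 0.1563 0.0188 0 0 0; 0.3 0.1063 0.1563 0.0375 0 0 0; 0.3 0.1063 0.1563 0.0563 0 0 0; 0.3 0.1063 0.1563 0.0688 0 0 0; 0.3 0.1063 0.1563 0.0688 0 0 0"
}}

```text
clock: 19.85
ee_pos: [0.4979, -0.0422, 0.019]
eef_rot: [[-1.0, 0.001, -0.003], [0.001, 1.0, -0.001], [0.003, -0.001, -1.0]]
ft_force: [-0.0, 0.5, -1.8]
gripper_width: 0.035
gripper_force: 35.1
```

Converted, 1.5 cm / 80 = 0.0188, 1.4 cm / 80 = 0.0175.

Emit:
{"api": "servo_tool", "payload": {
  "increments": "0.3 0 0 0.0063 0 0 0; 0.3 0 0 0.0125 0 0 0; 0.3 0 0 0.0163 0 0 0; 0.3 0 0 0.0175 0 0 0; 0.3 0 0 0.0188 0 0 0; 0.3 0 0 0.0188 0 0 0; 0.3 0 0 0.0188 0 0 0"
}}

```text
clock: 20.55
ee_pos: [0.4989, -0.0415, 0.0057]
eef_rot: [[-1.0, 0.0, 0.0], [0.0, 1.0, 0.0], [-0.0, 0.0, -1.0]]
ft_force: [0.2, 0.4, -1.9]
gripper_width: 0.0351
gripper_force: 35.1
```

```bash
python3 st.py 6
```

```text
20.8 [ 0.4988 -0.0416  0.0056] rot [[-1.0, 0.001, 0.0], [0.001, 1.0, 0.0], [-0.0, 0.0, -1.0]] F [ 0.0753  0.0292 -1.8432] sd [0.2869 0.5342 0.4007] M [ 0.0223 -0.0513  0.0211] tau [  0.001  -33.9349  12.7497   2.9305  -0.0793  -0.0004] w 0.03507766828967105 35.05872390931472
```

Converted, -4.5 cm / 80 = -0.0563, -2.5 cm / 80 = -0.0313.

Emit:
{"api": "servo_tool", "payload": {
  "increments": "0.3 0 0 0.0006 0 0 0; 0.3 0 0 0.0006 0 0 0; 0.5 0 0 0.0006 0 0 0; 0.7 0 0 0.0006 0 0 0; 0.8 0 0 0.0006 0 0 0; 0.8 0 0 0.0006 0 0 0; 0.8 0 0 0 0 0 0; 0.8 0 0 -0.0125 0 0 0; 0.8 0 0 -0.0313 0 0 0; 0.8 0 0 -0.0563 0 0 0"
}}

```text
clock: 21.8
ee_pos: [0.4982, -0.0417, 0.0511]
eef_rot: [[-1.0, 0.001, -0.001], [0.001, 1.0, -0.0], [0.001, -0.0, -1.0]]
ft_force: [-0.3, -1.0, -0.4]
gripper_width: 0.0693
gripper_force: 0.0
```

Converted, 8.7 cm / 80 = 0.1088, 8 cm / 80 = 0.1.

Emit:
{"api": "servo_tool", "payload": {
  "increments": "0.8 0 0 -0.025 0 0 0; 0.8 0 0 -0.05 0 0 0; 0.8 -0.0038 0.0188 -0.05 0 0 0; 0.8 -0.0113 0.0625 -0.05 0 0 0; 0.8 -0.0175 0.1 -0.05 0 0 0; 0.8 -0.0188 0.1088 -0.05 0 0 0; 0.8 -0.0188 0.1088 -0.05 0 0 0; 0.8 -0.0188 0.1088 -0.05 0 0 0"
}}

```text
clock: 22.6
ee_pos: [0.5132, 0.0451, 0.0901]
eef_rot: [[-1.0, 0.0, -0.001], [0.0, 1.0, -0.0], [0.001, -0.0, -1.0]]
ft_force: [0.5, -0.3, -0.4]
gripper_width: 0.0694
gripper_force: 0.0
```

```bash
python3 st.py 1; python3 -c "
from h import *
im=imaging.capture('side')
a=cv2.resize(im[100:300,200:400],None,fx=2.9,fy=2.9,interpolation=2)
cv2.imwrite('pics/s7.png',a)
# unseen check: tray centroid of the two brown mounts
r=im[190:275,265:350]; cv2.imwrite('pics/s7c.png',r)
for p in([.514,.0455,.036],[.499,-.0416,.036]): print(proj('side',p))
"
```

```text
22.6 [0.5132 0.0451 0.0901] rot [[-1.0, 0.0, -0.001], [0.0, 1.0, -0.0], [0.001, -0.0, -1.0]] F [ 0.525  -0.3046 -0.3725] sd [0. 0. 0.] M [-0.0034 -0.018   0.0203] tau [  0.4437 -31.1337  15.6237   3.4575  -0.0704  -0.0035] w 0.0693748032052112 0.0
[296.3260618  241.94043727]
[316.03391406 218.73920615]
```

Wrist force is back to zero, so A is released. Re-gripping the heavier B.

Converted, 8.4 cm / 80 = 0.105, 8.2 cm / 80 = 0.1025.

Emit:
{"api": "servo_tool", "payload": {
  "increments": "0.8 0 0 0.0125 0 0 0; 0.8 0 0 0.0313 0 0 0; 0.8 0 0 0.0563 0 0 0; 0.8 0 0 0.0788 0 0 0; 0.8 0 0 0.095 0 0 0; 0.8 0 0 0.1025 0 0 0; 0.8 0 0 0.105 0 0 0; 0.8 0 0 0.105 0 0 0; 0.8 0 0 0.105 0 0 0"
}}

```text
clock: 23.55
ee_pos: [0.5143, 0.0454, 0.0071]
eef_rot: [[-1.0, 0.001, 0.001], [0.001, 1.0, 0.0], [-0.001, 0.0, -1.0]]
ft_force: [0.1, -0.3, 1.1]
gripper_width: 0.0695
gripper_force: 0.0
```

Emit:
{"api": "servo_tool", "payload": {
  "increments": "0.3 0 0 0 0 0 0; 0.3 0 0 0 0 0 0; 0.3 0 0 0 0 0 0; 0.3 0 0 0 0 0 0; 0.3 0 0 0 0 0 0; 0.3 0 0 0 0 0 0; 0.3 0 0 0 0 0 0; 0.3 0 0 0 0 0 0",
  "force": 35
}}

```text
clock: 24.35
ee_pos: [0.5141, 0.0457, 0.0067]
eef_rot: [[-1.0, 0.0, 0.001], [0.0, 1.0, 0.0], [-0.001, 0.0, -1.0]]
ft_force: [-1.0, 1.6, 1.4]
gripper_width: 0.0349
gripper_force: 35.0
```

Converted, 19 cm / 80 = 0.2375, 1.1 cm / 80 = 0.0138.

Emit:
{"api": "servo_tool", "payload": {
  "increments": "0.3 0 0 -0.0063 0 0 0; 0.3 0 0 -0.0188 0 0 0; 0.3 0 0 -0.0438 0 0 0; 0.3 0.0013 0.0063 -0.075 0 0 0; 0.3 0.0025 0.025 -0.1063 0 0 0; 0.3 0.005 0.0688 -0.1163 0 0 0; 0.3 0.0075 0.1188 -0.1163 0 0 0; 0.3 0.01 0.1688 -0.1163 0 0 0; 0.3 0.0125 0.2125 -0.1163 0 0 0; 0.3 0.0138 0.2375 -0.1163 0 0 0"
}}

```text
clock: 25.35
ee_pos: [0.5023, 0.2375, 0.0996]
eef_rot: [[-1.0, -0.001, -0.0], [-0.001, 1.0, 0.0], [0.0, 0.0, -1.0]]
ft_force: [1.3, 0.0, -5.1]
gripper_width: 0.0352
gripper_force: 34.9
```

Converted, 0.6 cm / 80 = 0.0075, 0.5 cm / 80 = 0.0063.

Emit:
{"api": "servo_tool", "payload": {
  "increments": "0.3 0 0.0063 0 0 0 0; 0.3 0 0.0075 0 0 0 0; 0.3 0 0.0075 0 0 0 0; 0.3 0 0.0075 0 0 0 0; 0.3 0 0.0075 0 0 0 0"
}}

```text
clock: 25.85
ee_pos: [0.5029, 0.2403, 0.0996]
eef_rot: [[-1.0, 0.002, -0.0], [0.002, 1.0, -0.0], [0.0, -0.0, -1.0]]
ft_force: [0.9, -0.9, -4.2]
gripper_width: 0.035
gripper_force: 34.9
```

```bash
python3 st.py 10; python3 -c "
from h import *
im=imaging.capture('side')
a=cv2.resize(im[170:320,150:350],None,fx=4,fy=4,interpolation=2)
cv2.imwrite('pics/s8.png',a)
q=lambda p:((proj('side',p)-[150,170])*4).round(0)
print('foot',q([.503,.2418,.0975]),'foot edges',q([.503,.2598,.0975]),q([.485,.2418,.0975]),q([.521,.2418,.0975]),'lens',q([.57,.2405,.13]),'A top',q([.499,-.0416,.069]))
"
```

```text
26.3 [0.5029 0.2414 0.0996] rot [[-1.0, 0.001, 0.0], [0.001, 1.0, 0.0], [-0.0, 0.0, -1.0]] F [ 0.1285 -0.2999 -4.3319] sd [0.4801 0.5445 0.4389] M [-0.0509 -0.0475  0.0355] tau [ -0.0344 -37.1342  17.6876   4.1567  -0.081   -0.0003] w 0.03496464588026933 34.94574659038335
foot [450. 507.] foot edges [433. 536.] [482. 521.] [418. 493.] lens [331. 421.] A top [668. 161.]
```

View pics/s8.png

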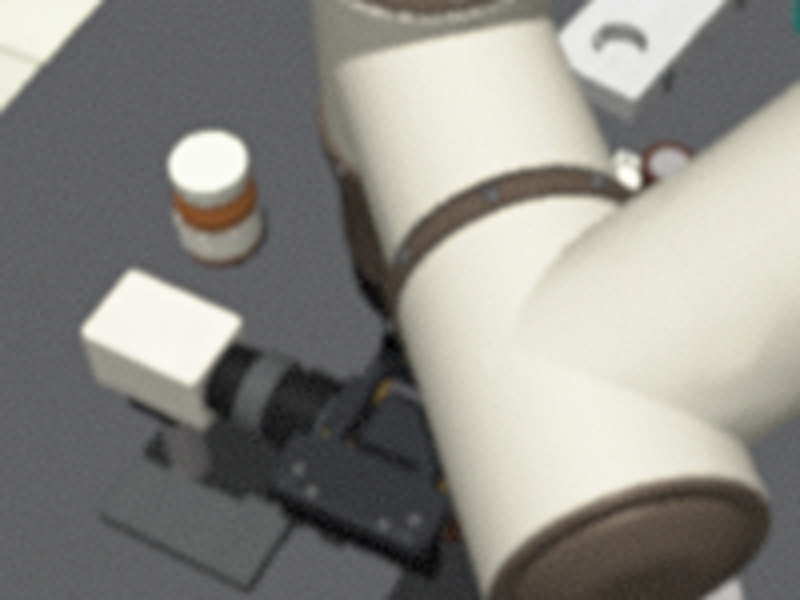

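The final side view shows mount A upright on the tray, its top at (668,162) where I predicted (668,161). The jar hasn't moved, and the gripper is in front of the lens with brown resin showing at (452,525), consistent with the intended pose. The arm is at rest and holding 4.3 N, so I'm handing in.

```bash
python3 -c "
from station import sign_off
print(sign_off())"
```

```text
the job is handed in; nothing more can be done
None
```

The job is handed in, with no verdict shown: the lighter mount (about 2 N) stands released on the tray, and the heavier one (about 4.4 N) is held upright in front of the lens at the intended 50 mm of air, though the arm hid it from the cameras, so that pose comes from arm readings.

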